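# Find the 12 mm splint board by pinching and seat it in the fitting stand

### The arm

A 7-joint arm with a two-finger parallel gripper is mounted at the origin on the work surface. World frame = base frame: x ahead of the robot, y to its left, z up, the work surface at z = 0. Lengths are in m, angles in rad, forces in N, time in s.
With the tool pointing down it reaches from about 0.35 to 0.9 m from the base axis. Payload 8.1 kg.
Tool frame: the origin (TCP) lies at the centre of the arm's flange, where the gripper is bolted on; the fingertips stand 173 mm ahead of it and the grasp point (between the pads) lies 155 mm ahead of it; z points along the fingers, y is the line along which they close (so a half turn about z gives the same grasp; the last joint's range is limited). The gripper opens to 85 mm and grips with 20 to 120 N. Pads are 22 mm wide; open, the fingers measure 114 mm over their backs; the gripper's body (76 mm by 85 mm) begins 54 mm behind the grasp point. The pads swing forward as they close: fully open they stand 13 mm farther back than shut.
Start: joints at [1.175, 0.434, 0.025, 1.573, -0.012, 1.134, -0.075], TCP at [0.18, -0.598, 0.405] pointing down, gripper open.
Joint ranges: [-2.62, 2.62], [-0.44, 2.09], [-1.27, 1.32], [0.08, 2.57], [-1.32, 4.46], [0.12, 2], [-2.74, 2.74]. Speed limits (rad/s): [2.22, 2.22, 3.01, 3.01, 3.14, 3.14, 3.14].

### API

Orientations are given as a unit quaternion [x, y, z, w].
In Python, from workcell import * gives the robot as it stands.
- The arm moves only by the tool send_rows, never from a script. Its argument "deltas" is a list of rows, each an object of numbers: "ax", "ay", "az": the turn, a rotation vector about the tool's x, y, z in units of 6 degrees (1.0 is 6 degrees); "x", "y", "z": the shift along the tool's x, y, z in units of 0.03 m (1.0 is 0.03 m); "jaw": the opening, from 0 (shut) to 1 (fully open). In form: [{"ax": .., "ay": .., "az": .., "x": .., "y": .., "z": .., "jaw": ..}, ...]. A call has 1 to 10 rows; each row shifts and turns the commanded pose from where the row before left it, along the tool's axes as they then stand; what a row does not reach is not made up. A row lasts 1/10 s, in which the tool goes at most 50 mm and 8.59 degrees, less where a joint would pass 70% of its speed; a pose out of reach is approached as far as the arm can. A call with a number of a shift or a turn outside -1 to 1 is refused whole. A call with a gripper value outside its range is refused whole. The fingers move at their own pace and stop on an object; "grip_force" is the grip in N (left out, the last holds). Time passes only in rows, so rows that do not move let the fingers close. It gives the time, the measured TCP pose, the force, the opening and the grip force at its end, in the units of the state.
- read_state(): the state, without advancing time (a new reading comes with each control period).
- get_image(name): name is "side" or "top"; returns a dict with "frame" (420x560x3 uint8, blue, green, red), "depth" (420x560 float32, m along the optical axis (not along the pixel's ray), 0 where there is no reading), "fx", "fy", "cx", "cy" (pixels), "cam_to_world" (4x4, takes a point from camera to world coordinates). Camera axes: x right, y up, looking along -z (the intrinsics and any distortion apply to the point x, -y, -z); pixel columns grow to the right and rows downward; lengths in m; the calibration is good to about 2 mm. A picture is of the moment at which its call begins.
- job_done(): hands the job in; it is judged then, once.
Trained networks look in a picture, given as the dict that the camera call returned (one of the last four; its "shot" number tells which), for a name from the list of things; names that differ only in an ending like _2 or _b are one class to them, and where a whole thing is asked for, a point or a joint stands for the part that bears it (a point fixed in the world has none). Each returns a list of dicts, best first, with "conf" (0 to 1); they miss things now and then, are a little off and sometimes report something else, mostly with a low value. They report only what shows in the picture. A call takes as long as a camera call. They do not tell look-alikes from the thing itself.
- regions_of(picture, query): "region" (420x560 bool, what is visible of it) and "extent" ([left, top, right, bottom] in pixels, round what is visible of it).
- mark_of(picture, query): "uv" ([column, row] in pixels: a listed point, or the origin of a listed thing).
The state is a dict: "time": time; "joint_positions": joint angles; "dq": joint speeds; "effort": joint torques, N m; "tcp_pos": TCP position; "ee_rot": TCP orientation; "wrist_force": force on the tool from outside, world axes, zero at the start; "moment": the same for the moment, N m; "grip_width": finger opening in m; "gripper_force": force on a finger pad.
Only numpy, scipy, OpenCV 4.12 (cv2) and the standard library are available. Lean on these libraries where they do the work, as an engineer would, in place of code of your own. Each camera call takes 0.05 s, during which the arm holds its last target. There are 200 camera calls.

### The job

Three look-alike splint boards stand in the rack: pinch them where they stand to find the one that is 12 mm thick, and leave the other two standing in the rack. Set that board upright and centred into the slot of the fitting stand, press it down past the spring catch until it sits fully home on the slot floor, and let go. Feel your way in gently: never press on the stand with more than 30 N, and leave everything else on the table alone.

Things in the scene. Friction and masses are not known exactly. Their poses are not given: they have to be found in the camera images.
- splint_a: One of three look-alike splint boards: flat rigid yellow plastic, 60 mm wide (its x), 100 mm tall (its z), about 80 g, upright in a bay of the rack. One of the three is 9 mm thick, one 12, one 15 (its y); neither name nor place tells which, places are drawn anew. Origin: centre of its underside.
- splint_b: One of three look-alike splint boards: flat rigid yellow plastic, 60 mm wide (its x), 100 mm tall (its z), about 80 g, upright in a bay of the rack. One of the three is 9 mm thick, one 12, one 15 (its y); neither name nor place tells which, places are drawn anew. Origin: centre of its underside.
- splint_c: One of three look-alike splint boards: flat rigid yellow plastic, 60 mm wide (its x), 100 mm tall (its z), about 80 g, upright in a bay of the rack. One of the three is 9 mm thick, one 12, one 15 (its y); neither name nor place tells which, places are drawn anew. Origin: centre of its underside.
- rack: Fixed aluminium rack, base 76 x 190 mm, with three pale-walled bays at y = -75, 0 and +75 mm, a board in each (board x along rack x). Origin: centre of its underside on the table. Bay floors 8 mm up, walls up to 38 mm; bays 20 mm wide, so boards have play and may rock. A board's upper 70 mm is free to pinch from above.
- stand: Fixed fitting stand for one 12 mm board, white base 100 x 150 mm (x, y), turned at most 0.35 rad from the world axes. Origin: centre of its underside on the table. On it a green head, 80 x 78 mm (x, y), with one straight slot along the stand's x: 14 mm wide (y), open at both ends, 40 mm deep. The head rides on rubber; pressing it down with over 30 N damages it.
- stand_top (a point): Point on the stand's axis at the height of the head's flat top, 78 mm above the table. The head was left at an unmeasured place on its stiff slide: the slot's centre line lies up to 10 mm to either side (stand's +y or -y) of this point and must be found by touch or sight. Pushes under 50 N do not shift it; beside the slot the flat top carries a board that misses.
- stand_floor (a point): Point on the stand's axis at the height of the slot floor, 38 mm above the table. In the slot's +y wall a rounded steel spring catch stands out 3 mm, from 29 down to 8 mm above the floor: a 12 mm board enters freely for about 10 mm, then needs a press of about 5 to 15 N to slide past the catch to the floor; its own weight does not take it down.
- basin: Bystander, to be left alone: blue plastic basin, 180 mm across, 70 mm tall. Origin: centre of its underside.
- tape_wide: Bystander, to be left alone: roll of tan tape lying flat, 80 mm across, 30 mm tall. Origin: centre of its underside.
- tape_red: Bystander, to be left alone: red tape reel lying flat, 68 mm across, 25 mm tall. Origin: centre of its underside.
- antiseptic: Bystander, to be left alone: amber antiseptic bottle, 60 mm across, 150 mm tall. Origin: centre of its underside.
- gallipot: Bystander, to be left alone: small steel cup, 70 mm across, 50 mm tall. Origin: centre of its underside.
- syringe: Bystander, to be left alone: syringe lying flat, about 130 mm long, 18 mm thick. Origin: centre of its underside.
- forceps: Bystander, to be left alone: steel forceps lying flat, 130 mm long, 8 mm thick. Origin: centre of its underside.
- catch (a joint): How far the stand's spring catch is pushed back into its wall, in m: 0 at rest (standing out 3 mm); 0.001 to 0.003 with a 12 mm board beside it; a 9 mm board does not move it, a 15 mm board does not enter the slot.
- head (a joint): How far the stand's green head is pressed down into its rubber mount, in m: 0 unloaded, about 1 mm for every 4 N of downward press (7 mm at 30 N), springs back up when released.
Not all that is in view belongs to the job. Leave any pink look-alike of the stand alone. What is shaped like the splint_c but green is not meant.

How it is judged:
By the outcome, as a careful person would: the job done as asked, in the order asked, and still so for the second after the job is handed in, with the robot touching nothing.
It also fails if it takes over 72 s, if anything falls off the work surface, if the arm or the gripper's body presses on something with over 40 N, if the wrist force passes 120 N, or if a joint passes its speed limit or range.

## Working session

There is one attempt and no reset: what is moved stays moved. The work goes in short steps, Python scripts to look and compute and a tool call to move; the robot and the scene stay as the last step left them, time stands still between calls to the robot, and variables do not carry over. Pictures are saved under pics/ and viewed, at most 10 in all, crops included, and the job is handed in when it is done.

Besides the shell and the picture viewer there is one more tool, called after "Call:" in YAML: its name, and indented under it one key for each argument. send_rows: Moves the arm, as the interface text tells. Shifts and turns lie within -1 to 1; 1 stands for 0.03 m of shift or 6 degrees of turn. Its arguments: {"type":"object","properties":{"deltas":{"type":"array","items":{"type":"object","properties":{"ax":{"type":"number"},"ay":{"type":"number"},"az":{"type":"number"},"x":{"type":"number"},"y":{"type":"number"},"z":{"type":"number"},"jaw":{"type":"number"}}}},"grip_force":{"type":"number"}},"required":["deltas"]}

```bash
mkdir -p pics; cat > h.py <<'E'
from workcell import *
import numpy as np, cv2
def world(p):
    d=p["depth"]; v,u=np.mgrid[:d.shape[0],:d.shape[1]]
    c=np.stack([(u-p["cx"])/p["fx"]*d,-(v-p["cy"])/p["fy"]*d,-d,np.ones_like(d)],-1)
    return (c@np.array(p["cam_to_world"]).T)[...,:3]
E
python3 - <<'E'
from h import *
ims=[]
for n in ("top","side"):
    p=get_image(n); cv2.imwrite(f"pics/{n}0.png",p["frame"]); W=world(p)
    print(n,p["fx"],np.round(p["cam_to_world"],3).tolist(),[k for k in p])
    for q in ("splint_a","rack","stand","stand_top"):
        for r in regions_of(p,q):
            m=r["region"]&(p["depth"]>0)
            if m.sum()<5: continue
            w=W[m]
            print(q,round(r["conf"],2),r["extent"],np.round(np.median(w,0),3),np.round(np.percentile(w,2,axis=0),3),np.round(np.percentile(w,98,axis=0),3))
    for q in ("stand_top","stand_floor"): print(q,mark_of(p,q))
print(read_state())
E
```

```text
top 439.80655523851755 [[-0.012, 0.992, -0.127, 0.399], [-1.0, -0.015, -0.02, -0.025], [-0.021, 0.127, 0.992, 1.245], [0.0, 0.0, 0.0, 1.0]] ['frame', 'depth', 'fx', 'fy', 'cx', 'cy', 'cam_to_world', 'shot']
splint_a 0.77 [193.0, 190.8, 205.3, 219.2] [0.557 0.215 0.095] [0.53  0.21  0.011] [0.589 0.247 0.113]
splint_a 0.74 [142.9, 153.5, 175.4, 168.8] [0.681 0.331 0.08 ] [0.674 0.306 0.007] [0.693 0.364 0.105]
splint_a 0.72 [223.4, 195.4, 229.8, 220.4] [0.554 0.143 0.086] [0.525 0.14  0.015] [0.582 0.149 0.112]
splint_a 0.72 [166.7, 239.9, 194.6, 259.2] [0.444 0.267 0.096] [0.425 0.245 0.004] [0.464 0.294 0.105]
splint_a 0.71 [160.5, 189.9, 181.9, 217.8] [0.566 0.292 0.086] [0.538 0.288 0.021] [0.596 0.305 0.112]
splint_a 0.46 [385.3, 142.3, 412.6, 165.0] [ 0.714 -0.333  0.016] [ 0.677 -0.358  0.   ] [ 0.738 -0.294  0.053]
rack 0.57 [170.0, 191.9, 238.9, 224.1] [0.554 0.206 0.011] [0.519 0.127 0.003] [0.598 0.302 0.043]
rack 0.53 [430.6, 203.8, 439.8, 245.6] [ 0.499 -0.434  0.006] [ 0.44  -0.449 -0.002] [ 0.564 -0.416  0.011]
stand 0.75 [347.1, 268.8, 417.4, 330.9] [ 0.301 -0.268  0.0
[... 2954 characters left out ...]
6 ,  0.43446426,  0.02501986,  1.5732006 , -0.01159174,
        1.13401211, -0.07507603]), 'dq': array([ 1.81148732e-03,  6.56353532e-04,  6.42506880e-05, -9.27880304e-04,
       -1.22136842e-04,  7.86442160e-04, -2.38233415e-05]), 'effort': array([ 9.32719631e-04, -6.70120525e+01,  1.02398146e+00, -3.16518688e+01,
        1.53964560e-02,  2.02035975e-03, -5.14071507e-05]), 'tcp_pos': array([ 0.18036994, -0.59840734,  0.40474506]), 'ee_rot': array([ 9.89307002e-01,  1.45848055e-01, -6.38640486e-06,  3.27377938e-05]), 'wrist_force': array([ 0.20371926,  0.93860851, -0.20730179]), 'moment': array([-0.00458326,  0.03990202,  0.03988229]), 'gripper_force': 0.0, 'grip_width': 0.08531963724804396}
```

View pics/top0.png

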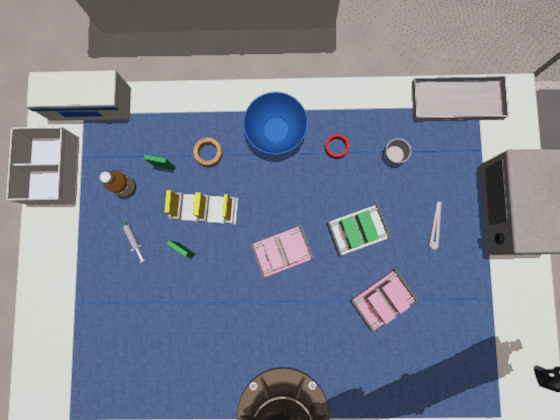

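View pics/side0.png

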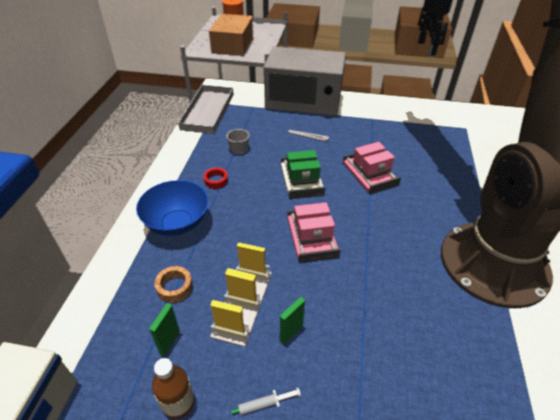

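The top view shows one green-headed stand at (360,230), and pink look-alikes at (282,251) and (384,300) that I will leave alone. Three yellow boards stand in the rack at (171,203), (198,205) and (227,208), and the green boards at (158,162) and (180,249) are not meant. So the target is the green stand, whose white base fits the description. I'll measure it and the boards and confirm in a crop.

```bash
cat > m.py <<'E'
from h import *
def clouds(n):
    p=get_image(n); W=world(p); hsv=cv2.cvtColor(p["frame"],cv2.COLOR_BGR2HSV); return p,W,hsv
def box(W,hsv,lo,hi,c,r):
    m=cv2.inRange(hsv,lo,hi)>0
    return m&(np.hypot(W[...,0]-c[0],W[...,1]-c[1])<r)
E
python3 - <<'E'
from m import *
C=np.array([.49,-.21])
for n in ("top","side"):
    p,W,h=clouds(n)
    f=cv2.resize(p["frame"][140:290,120:440] if n=="top" else p["frame"][130:350,190:420],None,fx=2.5,fy=2.5,interpolation=cv2.INTER_CUBIC)
    if n=="top": cv2.imwrite("pics/crop1.png",f)
    g=box(W,h,(40,80,40),(85,255,255),C,.1)
    w=W[g&(W[...,2]>.07)&(W[...,2]<.09)]
    R=cv2.minAreaRect(w[:,:2].astype(np.float32)); print(n,"head",R,len(w),w[:,2].mean())
    b=(W[...,2]>.004)&(W[...,2]<.1)&(np.hypot(W[...,0]-C[0],W[...,1]-C[1])<.11)
    Rb=cv2.minAreaRect(W[b][:,:2].astype(np.float32)); print("base",Rb)
    a=np.deg2rad(R[2]); a=(a+np.pi/4)%(np.pi/2)-np.pi/4
    l=(w[:,:2]-C)@np.array([-np.sin(a),np.cos(a)]); print("yaw",a); hist=np.histogram(l,np.arange(-.06,.062,.002)); print(hist[0])
    for c in ((.555,.145),(.559,.215),(.566,.296)):
        y=box(W,h,(20,100,80),(35,255,255),c,.045); w=W[y&(W[...,2]>.095)]
        print("board",len(w),cv2.minAreaRect(w[:,:2].astype(np.float32)),np.round(w.mean(0),4))
    r=(W[...,2]>.004)&(W[...,2]<.045)&(np.hypot(W[...,0]-.558,W[...,1]-.22)<.115)
    print("rack",cv2.minAreaRect(W[r][:,:2].astype(np.float32)))
E
```

```text
top head ((0.4890316426753998, -0.20912814140319824), (0.07688584923744202, 0.07847020775079727), 18.56466293334961) 718 0.07891466215306386
base ((0.4919995963573456, -0.20885509252548218), (0.21548983454704285, 0.2138940840959549), 89.2868423461914)
yaw 0.32401449270989935
[ 0  0  0  0  0  0  0  0  0  0  1 13 19 23 24 23 21 19 23 24 22 16 24 25
 20 23 27 12  0  0  0  0  0  0 14 27 20 24 21 23 22 21 22 23 22 22 20 21
 21 29  7  0  0  0  0  0  0  0  0  0]
board 76 ((0.553869903087616, 0.14506478607654572), (0.007178913801908493, 0.05814003944396973), 85.98271942138672) [0.5545 0.1446 0.107 ]
board 131 ((0.5586531162261963, 0.21888695657253265), (0.013928554020822048, 0.05756805092096329), 85.56279754638672) [0.5588 0.2181 0.108 ]
board 121 ((0.5668135285377502, 0.29560387134552), (0.012178665958344936, 0.05842035263776779), 84.85050964355469) [0.5663 0.2947 0.1074]
rack ((0.5570912957191467, 0.21675235033035278), (0.2218771129846573, 0.22463178634643555), 75.10087585449219)
side head ((0.4912354052066803, -0.21048451960086823), (0.08048781752586365, 0.083620086312294), 19.50742721557
[... 181 characters left out ...]
  0  0  0  1  4 11 15  5 15 18 11 10 15 11 12 17 11 14 14
 15 35 29  7  0  0  0  0  6 15 10 12 14 19  9 15 15 11 15 15 13 15 15 19
 39 24  5  0  0  0  0  0  0  0  0  0]
board 186 ((0.555593729019165, 0.1453329622745514), (0.011486575938761234, 0.05995723232626915), 84.06102752685547) [0.5558 0.1469 0.1052]
board 288 ((0.5595341920852661, 0.21866875886917114), (0.019112231209874153, 0.05938207358121872), 85.09331512451172) [0.5589 0.2214 0.1059]
board 283 ((0.5679318904876709, 0.2954027056694031), (0.01412741094827652, 0.060335155576467514), 86.44210052490234) [0.5674 0.2973 0.106 ]
rack ((0.5643125772476196, 0.22151565551757812), (0.21973538398742676, 0.21160843968391418), 79.92738342285156)
```

View pics/crop1.png

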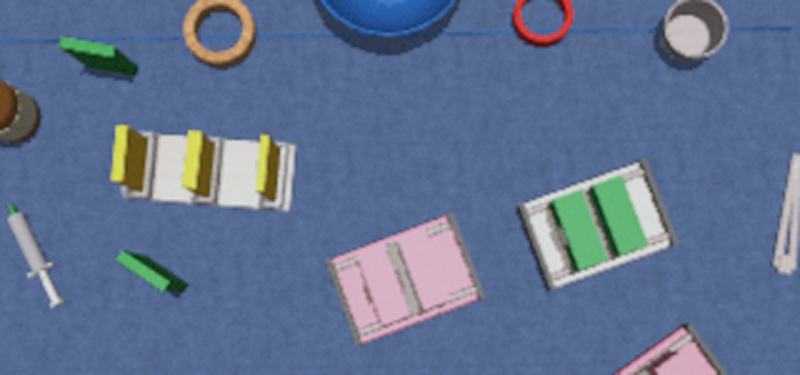

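The crop confirms it: there is one white-based green stand at about (0.490, −0.209), yaw about 0.33. The boards are at y = 0.145, 0.219 and 0.296, looking roughly 9, 15 and 12 mm thick. I'll pinch all three in that order.

Call:
send_rows:
  deltas:
    - {"az": 0.9, "jaw": 0.6}
    - {"az": 0.9, "jaw": 0.6}
    - {"az": 0.9, "jaw": 0.6}
    - {"az": 0.9, "jaw": 0.6}
    - {"x": 0.4, "y": -1, "jaw": 0.6}
    - {"x": 0.4, "y": -1, "jaw": 0.6}
    - {"x": 0.4, "y": -1, "jaw": 0.6}
    - {"x": 0.4, "y": -1, "jaw": 0.6}
    - {"x": 0.4, "y": -1, "jaw": 0.6}
    - {"x": 0.4, "y": -1, "jaw": 0.6}
  grip_force: 20

```text
$.deltas[0]: bad value
```

Call:
send_rows:
  deltas:
    - {"x": 0.4, "y": -1, "jaw": 0.6}
    - {"x": 0.4, "y": -1, "jaw": 0.6}
    - {"x": 0.4, "y": -1, "jaw": 0.6}
    - {"x": 0.4, "y": -1, "jaw": 0.6}
    - {"x": 0.4, "y": -1, "jaw": 0.6}
    - {"x": 0.4, "y": -1, "jaw": 0.6}
    - {"x": 0.4, "y": -1, "jaw": 0.6}
    - {"x": 0.4, "y": -1, "jaw": 0.6}
    - {"x": 0.4, "y": -1, "jaw": 0.6}
    - {"x": 0.4, "y": -1, "jaw": 0.6}

```text
$.deltas[0]: bad value
```

Call:
send_rows:
  deltas:
    - {"x": 0.4, "y": -1, "jaw": 0.6}
    - {"x": 0.4, "y": -1, "jaw": 0.6}
    - {"x": 0.4, "y": -1, "jaw": 0.6}
    - {"x": 0.4, "y": -1, "jaw": 0.6}
    - {"x": 0.4, "y": -1, "jaw": 0.6}
    - {"x": 0.4, "y": -1, "jaw": 0.6}
    - {"x": 0.4, "y": -1, "jaw": 0.6}
    - {"x": 0.4, "y": -1, "jaw": 0.6}
    - {"x": 0.4, "y": -1, "jaw": 0.6}
    - {"jaw": 0.6}

```text
$.deltas[0]: bad value
```

```bash
cat >> h.py <<'E'
from scipy.spatial.transform import Rotation as Ro
def to(x,y,z,yaw):
    s=read_state(); M=Ro.from_quat(s["ee_rot"]).as_matrix(); phi=np.arctan2(M[1,0],M[0,0])
    c,sn=np.cos(yaw),np.sin(yaw); T=np.array([[c,sn,0],[sn,-c,0],[0,0,-1]]).T
    d=T.T@(np.array([x,y,z])-s["tcp_pos"])/.03
    print("t",round(s["time"],2),"pos",np.round(s["tcp_pos"],4),"phi",round(phi,4),"tilt",np.round(M[:2,2],4),"F",np.round(s["wrist_force"],1),"w",round(s["grip_width"],4))
    print("turn az units",round(np.rad2deg(phi-yaw)/6,2),"then shift units xyz",np.round(d,2))
E
python3 -c "
from h import *
to(.555,.1452,.246,-.085)"
```

```text
t 0.8 pos [ 0.1803 -0.5984  0.4048] phi 0.2927 tilt [ 0.     -0.0001] F [-0.4  0.5 -0.5] w 0.0856
turn az units 3.61 then shift units xyz [ 10.34 -25.76   5.29]
```

Call:
send_rows:
  deltas:
    - {"ax": 0, "ay": 0, "az": 0.9, "x": 0, "y": 0, "z": 0, "jaw": 0.6}
    - {"ax": 0, "ay": 0, "az": 0.9, "x": 0, "y": 0, "z": 0, "jaw": 0.6}
    - {"ax": 0, "ay": 0, "az": 0.9, "x": 0, "y": 0, "z": 0, "jaw": 0.6}
    - {"ax": 0, "ay": 0, "az": 0.9, "x": 0, "y": 0, "z": 0, "jaw": 0.6}
    - {"ax": 0, "ay": 0, "az": 0, "x": 0.4, "y": -1, "z": 0, "jaw": 0.6}
    - {"ax": 0, "ay": 0, "az": 0, "x": 0.4, "y": -1, "z": 0, "jaw": 0.6}
    - {"ax": 0, "ay": 0, "az": 0, "x": 0.4, "y": -1, "z": 0, "jaw": 0.6}
    - {"ax": 0, "ay": 0, "az": 0, "x": 0.4, "y": -1, "z": 0, "jaw": 0.6}
    - {"ax": 0, "ay": 0, "az": 0, "x": 0.4, "y": -1, "z": 0, "jaw": 0.6}
    - {"ax": 0, "ay": 0, "az": 0, "x": 0.4, "y": -1, "z": 0, "jaw": 0.6}
  grip_force: 20

```text
time: 1.8
tcp_pos: [0.2677, -0.4239, 0.4049]
ee_rot: [0.999, -0.042, 0.0, 0.0]
wrist_force: [1.8, -0.0, -0.6]
grip_width: 0.0514
gripper_force: 0.0
```

Call:
send_rows:
  deltas:
    - {"ax": 0, "ay": 0, "az": 0, "x": 0.4, "y": -1, "z": 0, "jaw": 0.6}
    - {"ax": 0, "ay": 0, "az": 0, "x": 0.4, "y": -1, "z": 0, "jaw": 0.6}
    - {"ax": 0, "ay": 0, "az": 0, "x": 0.4, "y": -1, "z": 0, "jaw": 0.6}
    - {"ax": 0, "ay": 0, "az": 0, "x": 0.4, "y": -1, "z": 0, "jaw": 0.6}
    - {"ax": 0, "ay": 0, "az": 0, "x": 0.4, "y": -1, "z": 0, "jaw": 0.6}
    - {"ax": 0, "ay": 0, "az": 0, "x": 0.4, "y": -1, "z": 0, "jaw": 0.6}
    - {"ax": 0, "ay": 0, "az": 0, "x": 0.4, "y": -1, "z": 0, "jaw": 0.6}
    - {"ax": 0, "ay": 0, "az": 0, "x": 0.4, "y": -1, "z": 0, "jaw": 0.6}
    - {"ax": 0, "ay": 0, "az": 0, "x": 0.4, "y": -1, "z": 0, "jaw": 0.6}
    - {"ax": 0, "ay": 0, "az": 0, "x": 0.4, "y": -1, "z": 0, "jaw": 0.6}

```text
time: 2.8
tcp_pos: [0.4125, -0.135, 0.405]
ee_rot: [0.999, -0.042, 0.0, 0.0]
wrist_force: [0.9, -0.7, 0.3]
grip_width: 0.0512
gripper_force: 0.0
```

Call:
send_rows:
  deltas:
    - {"ax": 0, "ay": 0, "az": 0, "x": 0.4, "y": -1, "z": 0, "jaw": 0.5}
    - {"ax": 0, "ay": 0, "az": 0, "x": 0.4, "y": -1, "z": 0, "jaw": 0.5}
    - {"ax": 0, "ay": 0, "az": 0, "x": 0.4, "y": -1, "z": 0, "jaw": 0.5}
    - {"ax": 0, "ay": 0, "az": 0, "x": 0.4, "y": -1, "z": 0, "jaw": 0.5}
    - {"ax": 0, "ay": 0, "az": 0, "x": 0.4, "y": -1, "z": 0, "jaw": 0.5}
    - {"ax": 0, "ay": 0, "az": 0, "x": 0.4, "y": -1, "z": 0, "jaw": 0.5}
    - {"ax": 0, "ay": 0, "az": 0, "x": 0.4, "y": -1, "z": 0, "jaw": 0.5}
    - {"ax": 0, "ay": 0, "az": 0, "x": 0.4, "y": -1, "z": 0, "jaw": 0.5}
    - {"ax": 0, "ay": 0, "az": 0, "x": 0.4, "y": -0.8, "z": 0, "jaw": 0.5}
    - {"ax": 0, "ay": 0, "az": 0, "x": 0.2, "y": 0, "z": 0, "jaw": 0.5}

```text
time: 3.8
tcp_pos: [0.5484, 0.1211, 0.4048]
ee_rot: [0.999, -0.04, 0.0, -0.001]
wrist_force: [0.4, -0.5, 0.1]
grip_width: 0.0429
gripper_force: 0.0
```

```bash
python3 -c "
from h import *
to(.555,.1452,.246,-.085)"
```

```text
t 3.8 pos [0.5484 0.1211 0.4048] phi -0.0794 tilt [0.0005 0.0023] F [ 0.4 -0.5  0.1] w 0.0429
turn az units 0.05 then shift units xyz [ 0.15 -0.82  5.29]
```

Call:
send_rows:
  deltas:
    - {"ax": 0, "ay": 0, "az": 0, "x": 0, "y": 0, "z": 1, "jaw": 0.5}
    - {"ax": 0, "ay": 0, "az": 0, "x": 0, "y": 0, "z": 1, "jaw": 0.5}
    - {"ax": 0, "ay": 0, "az": 0, "x": 0, "y": 0, "z": 0, "jaw": 0.5}
    - {"ax": 0, "ay": 0, "az": 0, "x": 0, "y": 0, "z": 0, "jaw": 0.5}

```text
time: 4.2
tcp_pos: [0.548, 0.1167, 0.345]
ee_rot: [0.999, -0.042, -0.0, 0.0]
wrist_force: [0.4, -0.3, 0.7]
grip_width: 0.0424
gripper_force: 0.0
```

```bash
python3 -c "
from h import *
to(.555,.1452,.246,-.085)"
```

```text
t 4.2 pos [0.548  0.1167 0.345 ] phi -0.0848 tilt [-0.0009 -0.0004] F [ 0.4 -0.3  0.7] w 0.0424
turn az units 0.0 then shift units xyz [ 0.15 -0.97  3.3 ]
```

Call:
send_rows:
  deltas:
    - {"ax": 0, "ay": 0, "az": 0, "x": 0.15, "y": -0.97, "z": 0, "jaw": 0.5}
    - {"ax": 0, "ay": 0, "az": 0, "x": 0, "y": 0, "z": 0, "jaw": 0.5}
    - {"ax": 0, "ay": 0, "az": 0, "x": 0, "y": 0, "z": 1, "jaw": 0.5}
    - {"ax": 0, "ay": 0, "az": 0, "x": 0, "y": 0, "z": 1, "jaw": 0.5}
    - {"ax": 0, "ay": 0, "az": 0, "x": 0, "y": 0, "z": 1, "jaw": 0.5}
    - {"ax": 0, "ay": 0, "az": 0, "x": 0, "y": 0, "z": 0.3, "jaw": 0.5}
    - {"ax": 0, "ay": 0, "az": 0, "x": 0, "y": 0, "z": 0, "jaw": 0.5}

```text
time: 4.9
tcp_pos: [0.555, 0.1455, 0.2459]
ee_rot: [0.999, -0.042, -0.0, 0.0]
wrist_force: [0.3, 0.5, -0.1]
grip_width: 0.0428
gripper_force: 0.0
```

Call:
send_rows:
  deltas:
    - {"ax": 0, "ay": 0, "az": 0, "x": 0, "y": 0, "z": 0, "jaw": 0}
    - {"ax": 0, "ay": 0, "az": 0, "x": 0, "y": 0, "z": 0, "jaw": 0}
    - {"ax": 0, "ay": 0, "az": 0, "x": 0, "y": 0, "z": 0, "jaw": 0}
    - {"ax": 0, "ay": 0, "az": 0, "x": 0, "y": 0, "z": 0, "jaw": 0}
    - {"ax": 0, "ay": 0, "az": 0, "x": 0, "y": 0, "z": 0, "jaw": 0}
    - {"ax": 0, "ay": 0, "az": 0, "x": 0, "y": 0, "z": 0, "jaw": 0}

```text
time: 5.5
tcp_pos: [0.5555, 0.1459, 0.2474]
ee_rot: [0.999, -0.042, 0.001, -0.0]
wrist_force: [-0.5, -0.9, 7.2]
grip_width: 0.0085
gripper_force: 25.8
```

```bash
python3 -c "
from h import *
to(.5590,.2187,.345,-.085);s=read_state();print(s['gripper_force'],s['moment'])"
```

```text
t 5.5 pos [0.5555 0.1459 0.2474] phi -0.0844 tilt [0.0026 0.0005] F [-0.5 -0.9  7.2] w 0.0085
turn az units 0.01 then shift units xyz [-0.09 -2.43 -3.25]
25.756271481513977 [-0.27222897  0.18361351  0.01937693]
```

Call:
send_rows:
  deltas:
    - {"ax": 0, "ay": 0, "az": 0, "x": 0, "y": 0, "z": 0, "jaw": 0.5}
    - {"ax": 0, "ay": 0, "az": 0, "x": 0, "y": 0, "z": 0, "jaw": 0.5}
    - {"ax": 0, "ay": 0, "az": 0, "x": 0, "y": 0, "z": 0, "jaw": 0.5}
    - {"ax": 0, "ay": 0, "az": 0, "x": 0, "y": 0, "z": -1, "jaw": 0.5}
    - {"ax": 0, "ay": 0, "az": 0, "x": 0, "y": 0, "z": -1, "jaw": 0.5}
    - {"ax": 0, "ay": 0, "az": 0, "x": 0, "y": -0.8, "z": 0, "jaw": 0.5}
    - {"ax": 0, "ay": 0, "az": 0, "x": -0.1, "y": -0.8, "z": 0, "jaw": 0.5}
    - {"ax": 0, "ay": 0, "az": 0, "x": 0, "y": -0.83, "z": 0, "jaw": 0.5}
    - {"ax": 0, "ay": 0, "az": 0, "x": 0, "y": 0, "z": 0, "jaw": 0.5}
    - {"ax": 0, "ay": 0, "az": 0, "x": 0, "y": 0, "z": 0, "jaw": 0.5}

```text
time: 6.5
tcp_pos: [0.5578, 0.2191, 0.3055]
ee_rot: [0.999, -0.042, -0.0, 0.0]
wrist_force: [-0.5, -0.8, -0.3]
grip_width: 0.0428
gripper_force: 0.0
```

```bash
python3 -c "
from m import *
to(.5590,.2187,.246,-.085)
p,W,h=clouds('side')
for c in ((.555,.145),(.559,.215),(.566,.296)):
        y=box(W,h,(20,100,80),(35,255,255),c,.045); w=W[y&(W[...,2]>.095)]
        print('board',len(w),cv2.minAreaRect(w[:,:2].astype(np.float32)),np.round(w.mean(0),4))
"
```

```text
t 6.5 pos [0.5578 0.2191 0.3055] phi -0.083 tilt [-0.0004 -0.0003] F [-0.5 -0.8 -0.3] w 0.0428
turn az units 0.02 then shift units xyz [0.04 0.01 1.98]
board 94 ((0.5407364964485168, 0.14719177782535553), (0.011616110801696777, 0.02991330809891224), 88.09883880615234) [0.5408 0.1494 0.1049]
board 198 ((0.5550631284713745, 0.22569116950035095), (0.05481073260307312, 0.044425975531339645), 31.549667358398438) [0.5516 0.2223 0.1099]
board 285 ((0.5675442218780518, 0.2865790128707886), (0.03169021010398865, 0.06054222211241722), 84.56748962402344) [0.5672 0.2972 0.1064]
```

Call:
send_rows:
  deltas:
    - {"ax": 0, "ay": 0, "az": 0, "x": 0, "y": 0, "z": 1, "jaw": 0.5}
    - {"ax": 0, "ay": 0, "az": 0, "x": 0, "y": 0, "z": 1, "jaw": 0.5}
    - {"ax": 0, "ay": 0, "az": 0, "x": 0, "y": 0, "z": 0, "jaw": 0.5}
    - {"ax": 0, "ay": 0, "az": 0, "x": 0, "y": 0, "z": 0, "jaw": 0}
    - {"ax": 0, "ay": 0, "az": 0, "x": 0, "y": 0, "z": 0, "jaw": 0}
    - {"ax": 0, "ay": 0, "az": 0, "x": 0, "y": 0, "z": 0, "jaw": 0}
    - {"ax": 0, "ay": 0, "az": 0, "x": 0, "y": 0, "z": 0, "jaw": 0}
    - {"ax": 0, "ay": 0, "az": 0, "x": 0, "y": 0, "z": 0, "jaw": 0}
    - {"ax": 0, "ay": 0, "az": 0, "x": 0, "y": 0, "z": 0, "jaw": 0}

```text
time: 7.45
tcp_pos: [0.5585, 0.2188, 0.2472]
ee_rot: [0.999, -0.042, 0.001, -0.0]
wrist_force: [-0.7, -0.6, 7.4]
grip_width: 0.0147
gripper_force: 26.4
```

```bash
python3 -c "
from h import *
to(.5675,.2955,.305,-.085)"
```

```text
t 7.45 pos [0.5585 0.2188 0.2472] phi -0.0845 tilt [0.0023 0.0006] F [-0.7 -0.6  7.4] w 0.0147
turn az units 0.01 then shift units xyz [ 0.08 -2.57 -1.93]
```

Call:
send_rows:
  deltas:
    - {"ax": 0, "ay": 0, "az": 0, "x": 0, "y": 0, "z": 0, "jaw": 0.5}
    - {"ax": 0, "ay": 0, "az": 0, "x": 0, "y": 0, "z": 0, "jaw": 0.5}
    - {"ax": 0, "ay": 0, "az": 0, "x": 0, "y": 0, "z": 0, "jaw": 0.5}
    - {"ax": 0, "ay": 0, "az": 0, "x": 0, "y": 0, "z": -1, "jaw": 0.5}
    - {"ax": 0, "ay": 0, "az": 0, "x": 0, "y": 0, "z": -1, "jaw": 0.5}
    - {"ax": 0, "ay": 0, "az": 0, "x": 0, "y": -0.85, "z": 0, "jaw": 0.5}
    - {"ax": 0, "ay": 0, "az": 0, "x": 0.1, "y": -0.85, "z": 0, "jaw": 0.5}
    - {"ax": 0, "ay": 0, "az": 0, "x": 0, "y": -0.87, "z": 0, "jaw": 0.5}
    - {"ax": 0, "ay": 0, "az": 0, "x": 0, "y": 0, "z": 0, "jaw": 0.5}
    - {"ax": 0, "ay": 0, "az": 0, "x": 0, "y": 0, "z": 0, "jaw": 0.5}

```text
time: 8.45
tcp_pos: [0.5671, 0.2958, 0.3053]
ee_rot: [0.999, -0.041, -0.0, 0.0]
wrist_force: [0.4, -1.3, 0.1]
grip_width: 0.0427
gripper_force: 0.0
```

Call:
send_rows:
  deltas:
    - {"ax": 0, "ay": 0, "az": 0, "x": 0, "y": 0, "z": 1, "jaw": 0.5}
    - {"ax": 0, "ay": 0, "az": 0, "x": 0, "y": 0, "z": 1, "jaw": 0.5}
    - {"ax": 0, "ay": 0, "az": 0, "x": 0, "y": 0, "z": 0, "jaw": 0.5}
    - {"ax": 0, "ay": 0, "az": 0, "x": 0, "y": 0, "z": 0, "jaw": 0}
    - {"ax": 0, "ay": 0, "az": 0, "x": 0, "y": 0, "z": 0, "jaw": 0}
    - {"ax": 0, "ay": 0, "az": 0, "x": 0, "y": 0, "z": 0, "jaw": 0}
    - {"ax": 0, "ay": 0, "az": 0, "x": 0, "y": 0, "z": 0, "jaw": 0}
    - {"ax": 0, "ay": 0, "az": 0, "x": 0, "y": 0, "z": 0, "jaw": 0}
    - {"ax": 0, "ay": 0, "az": 0, "x": 0, "y": 0, "z": 0, "jaw": 0}

```text
time: 9.35
tcp_pos: [0.568, 0.2955, 0.2474]
ee_rot: [0.999, -0.042, 0.001, -0.001]
wrist_force: [-0.3, -1.1, 7.0]
grip_width: 0.0113
gripper_force: 28.2
```

```bash
python3 -c "
from m import *
to(.490,-.209,.405,.33)
p,W,h=clouds('side'); cv2.imwrite('pics/s1.png',cv2.resize(p['frame'][200:360,150:350],None,fx=3,fy=3))
"
```

```text
t 9.35 pos [0.568  0.2955 0.2474] phi -0.0845 tilt [0.0024 0.0009] F [-0.3 -1.1  7. ] w 0.0113
turn az units -3.96 then shift units xyz [-7.91 15.07 -5.25]
```

View pics/s1.png

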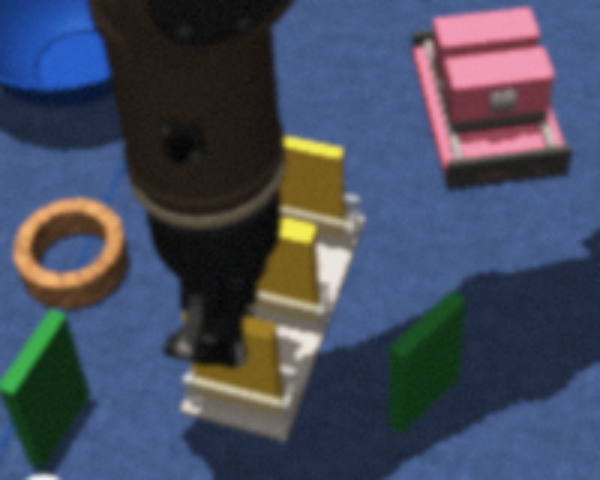

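The widths read 8.5, 14.7 and 11.3 mm, so the board at y ≈ 0.296 is the 12 mm one. The picture shows all three still standing and this board held. I'll grip it firmly, lift it and carry it over.

Call:
send_rows:
  deltas:
    - {"ax": 0, "ay": 0, "az": 0, "x": 0, "y": 0, "z": 0, "jaw": 0}
    - {"ax": 0, "ay": 0, "az": 0, "x": 0, "y": 0, "z": 0, "jaw": 0}
    - {"ax": 0, "ay": 0, "az": 0, "x": 0, "y": 0, "z": -0.5, "jaw": 0}
    - {"ax": 0, "ay": 0, "az": 0, "x": 0, "y": 0, "z": -0.75, "jaw": 0}
    - {"ax": 0, "ay": 0, "az": 0, "x": 0, "y": 0, "z": -1, "jaw": 0}
    - {"ax": 0, "ay": 0, "az": 0, "x": 0, "y": 0, "z": -1, "jaw": 0}
    - {"ax": 0, "ay": 0, "az": -1, "x": 0, "y": 0, "z": -1, "jaw": 0}
    - {"ax": 0, "ay": 0, "az": -1, "x": 0, "y": 0, "z": -1, "jaw": 0}
    - {"ax": 0, "ay": 0, "az": -1, "x": 0, "y": 0, "z": 0, "jaw": 0}
    - {"ax": 0, "ay": 0, "az": -0.96, "x": 0, "y": 0, "z": 0, "jaw": 0}
  grip_force: 70

```text
time: 10.4
tcp_pos: [0.5673, 0.2955, 0.4059]
ee_rot: [0.986, 0.167, 0.001, -0.0]
wrist_force: [-0.5, 0.3, -0.7]
grip_width: 0.0109
gripper_force: 68.1
```

Call:
send_rows:
  deltas:
    - {"ax": 0, "ay": 0, "az": 0, "x": -0.5, "y": 0.94, "z": 0, "jaw": 0}
    - {"ax": 0, "ay": 0, "az": 0, "x": -0.5, "y": 0.94, "z": 0, "jaw": 0}
    - {"ax": 0, "ay": 0, "az": 0, "x": -0.5, "y": 0.94, "z": 0, "jaw": 0}
    - {"ax": 0, "ay": 0, "az": 0, "x": -0.5, "y": 0.94, "z": 0, "jaw": 0}
    - {"ax": 0, "ay": 0, "az": 0, "x": -0.5, "y": 0.94, "z": 0, "jaw": 0}
    - {"ax": 0, "ay": 0, "az": 0, "x": -0.5, "y": 0.94, "z": 0, "jaw": 0}
    - {"ax": 0, "ay": 0, "az": 0, "x": -0.5, "y": 0.94, "z": 0, "jaw": 0}
    - {"ax": 0, "ay": 0, "az": 0, "x": -0.5, "y": 0.94, "z": 0, "jaw": 0}
    - {"ax": 0, "ay": 0, "az": 0, "x": -0.5, "y": 0.94, "z": 0, "jaw": 0}
    - {"ax": 0, "ay": 0, "az": 0, "x": -0.5, "y": 0.94, "z": 0, "jaw": 0}

```text
time: 11.4
tcp_pos: [0.5165, -0.0212, 0.4044]
ee_rot: [0.986, 0.165, 0.0, 0.0]
wrist_force: [0.3, -0.8, -1.1]
grip_width: 0.0111
gripper_force: 68.3
```

Call:
send_rows:
  deltas:
    - {"ax": 0, "ay": 0, "az": 0, "x": -0.5, "y": 0.94, "z": 0, "jaw": 0}
    - {"ax": 0, "ay": 0, "az": 0, "x": -0.5, "y": 0.94, "z": 0, "jaw": 0}
    - {"ax": 0, "ay": 0, "az": 0, "x": -0.5, "y": 0.94, "z": 0, "jaw": 0}
    - {"ax": 0, "ay": 0, "az": 0, "x": -0.5, "y": 0.94, "z": 0, "jaw": 0}
    - {"ax": 0, "ay": 0, "az": 0, "x": -0.5, "y": 0.94, "z": 0, "jaw": 0}
    - {"ax": 0, "ay": 0, "az": 0, "x": 0, "y": 0, "z": 0, "jaw": 0}
    - {"ax": 0, "ay": 0, "az": 0, "x": 0, "y": 0, "z": 0, "jaw": 0}

```text
time: 12.1
tcp_pos: [0.4916, -0.1782, 0.404]
ee_rot: [0.987, 0.164, 0.0, 0.0]
wrist_force: [-0.4, 0.8, -1.2]
grip_width: 0.0111
gripper_force: 68.3
```

```bash
python3 -c "
from m import *
to(.490,-.209,.360,.33)
"
```

```text
t 12.1 pos [ 0.4916 -0.1782  0.404 ] phi 0.3287 tilt [ 0.0007 -0.    ] F [-0.4  0.8 -1.2] w 0.0111
turn az units -0.01 then shift units xyz [-0.38  0.95  1.47]
```

Call:
send_rows:
  deltas:
    - {"ax": 0, "ay": 0, "az": 0, "x": -0.38, "y": 0.95, "z": 0, "jaw": 0}
    - {"ax": 0, "ay": 0, "az": 0, "x": 0, "y": 0, "z": 0.7, "jaw": 0}
    - {"ax": 0, "ay": 0, "az": 0, "x": 0, "y": 0, "z": 0.7, "jaw": 0}
    - {"ax": 0, "ay": 0, "az": 0, "x": 0, "y": 0, "z": 0, "jaw": 0}
    - {"ax": 0, "ay": 0, "az": 0, "x": 0, "y": 0, "z": 0, "jaw": 0}

```text
time: 12.6
tcp_pos: [0.4907, -0.2073, 0.3619]
ee_rot: [0.986, 0.165, 0.0, -0.0]
wrist_force: [-0.8, 0.4, -0.4]
grip_width: 0.0114
gripper_force: 68.5
```

```bash
cat > s.py <<'E'
from m import *
C=np.array([.49,-.209])
def rect(p,img,yaw,z,half=.08,px=.0005):
    # image resampled on plane z, axes: cols = stand x, rows = stand y(l)
    n=int(2*half/px)+1; g=np.linspace(-half,half,n); X,L=np.meshgrid(g,g)
    P=np.stack([C[0]+X*np.cos(yaw)-L*np.sin(yaw),C[1]+X*np.sin(yaw)+L*np.cos(yaw),np.full_like(X,z),np.ones_like(X)],-1)
    c=P@np.linalg.inv(np.array(p["cam_to_world"])).T
    u=p["fx"]*c[...,0]/-c[...,2]+p["cx"]; v=p["fy"]*-c[...,1]/-c[...,2]+p["cy"]
    return g,cv2.remap(img,u.astype(np.float32),v.astype(np.float32),cv2.INTER_CUBIC)
E
python3 - <<'E'
from s import *
to(.490,-.209,.360,.33)
out=[]
for n in ("side","top"):
    p,W,h=clouds(n)
    for yaw in (.31,.33,.35):
        g,r=rect(p,cv2.imread(f"pics/{n}0.png"),yaw,.078)
        c=np.abs(g)<.03; prof=r[:,c].astype(float).mean(1)[:,1]; gr=np.gradient(cv2.GaussianBlur(prof[:,None],(1,9),0)[:,0])
        k=[i for i in range(2,len(gr)-2) if abs(gr[i])==abs(gr[i-2:i+3]).max() and abs(gr[i])>1.2 and abs(g[i])<.05]
        print(n,yaw,[(round(g[i]*1e3,1),round(gr[i],1)) for i in k])
        if yaw==.33: out.append(r)
    if n=="side":
        b=box(W,h,(15,80,40),(38,255,255),C,.08)&(W[...,2]>.1); w=W[b]
        yaw=.33; R=np.array([[np.cos(yaw),np.sin(yaw)],[-np.sin(yaw),np.cos(yaw)]]); q=(w[:,:2]-C)@R.T
        A=np.c_[q[:,0],w[:,2]-.11,np.ones(len(q))]; f=np.linalg.lstsq(A,q[:,1],rcond=None)[0]
        for _ in range(4):
            e=abs(A@f-q[:,1])<.004; f=np.linalg.lstsq(A[e],q[e,1],rcond=None)[0]
        print("face l: slope x, slope z, l",f,len(q),e.sum(),"xrange",np.percentile(q[:,0],[1,99]),"z",np.percentile(w[:,2],[1,99]))
        cur=cv2.resize(p["frame"][100:220,240:400],None,fx=2.5,fy=2.5)
v=np.hstack(out); cv2.imwrite("pics/r1.png",np.vstack([v,np.hstack([cur[:,:400],np.zeros((300,v.shape[1]-400,3),np.uint8)])])[:600])
E
```

```text
t 12.6 pos [ 0.4907 -0.2073  0.3619] phi 0.3323 tilt [0.     0.0005] F [-0.8  0.4 -0.4] w 0.0114
turn az units 0.02 then shift units xyz [-0.04  0.05  0.06]
side 0.31 [(np.float64(-43.0), np.float64(3.3)), (np.float64(-9.0), np.float64(-5.2)), (np.float64(3.0), np.float64(5.3)), (np.float64(37.0), np.float64(-5.6)), (np.float64(47.5), np.float64(1.3))]
side 0.33 [(np.float64(-43.0), np.float64(3.3)), (np.float64(-9.0), np.float64(-5.3)), (np.float64(3.0), np.float64(5.3)), (np.float64(37.0), np.float64(-5.5)), (np.float64(47.5), np.float64(1.3))]
side 0.35 [(np.float64(-42.5), np.float64(3.3)), (np.float64(-9.0), np.float64(-5.3)), (np.float64(3.0), np.float64(5.2)), (np.float64(37.0), np.float64(-5.5)), (np.float64(47.5), np.float64(1.3))]
face l: slope x, slope z, l [-0.02037864  0.04477853  0.0057531 ] 708 575 xrange [-0.03755404  0.03163475] z [0.12553423 0.44370537]
top 0.31 [(np.float64(-39.5), np.float64(-3.8)), (np.float64(-7.0), np.float64(-14.2)), (np.float64(1.5), np.float64(9.2)), (np.float64(38.5), np.float64(-11.9)), (np.float64(45.5), np.float64(6.4))]
top 0.33 [(np.float64(-39.5), np.float64(-3.8)), (np.float64(-7.0), np.float64(-14.4)), (np.float64(1.5), np.float64(9.3)), (np.float64(38.5), np.float64(-12.2)), (np.float64(45.5), np.float64(6.4))]
top 0.35 [(np.float64(-39.5), np.float64(-3.8)), (np.float64(-7.0), np.float64(-14.2)), (np.float64(1.5), np.float64(9.2)), (np.float64(38.5), np.float64(-12.0)), (np.float64(45.5), np.float64(6.4))]
```

View pics/r1.png

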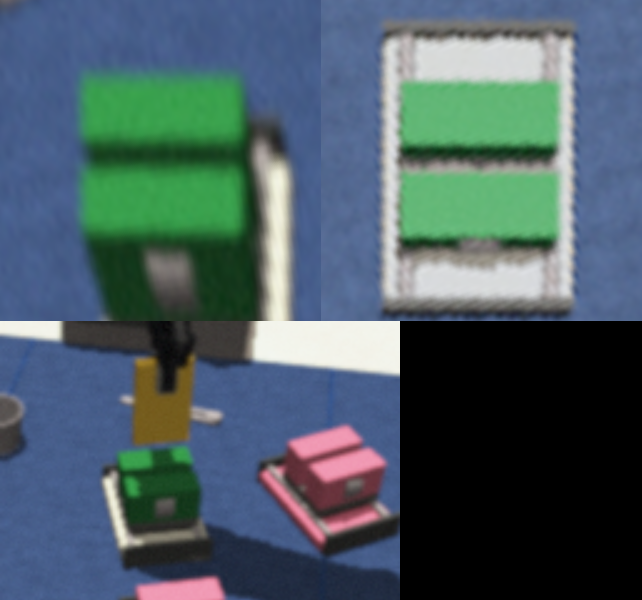

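```bash
python3 - <<'E'
from s import *
yaw=.33; R=np.array([[np.cos(yaw),np.sin(yaw)],[-np.sin(yaw),np.cos(yaw)]])
s=read_state(); print("tcp l,x",R@(s["tcp_pos"][:2]-C))
p,W,h=clouds("side")
b=box(W,h,(15,80,40),(30,255,255),C,.06)&(W[...,2]>.1)&(W[...,2]<.23); w=W[b]; q=(w[:,:2]-C)@R.T
A=np.c_[q[:,0],w[:,2]-.12,np.ones(len(q))]; f=np.linalg.lstsq(A,q[:,1],rcond=None)[0]
for _ in range(5):
    e=abs(A@f-q[:,1])<.003; f=np.linalg.lstsq(A[e],q[e,1],rcond=None)[0]
print("face",np.round(f,4),len(q),e.sum(),"x",np.percentile(q[e,0],[1,99]),"z",np.percentile(w[e,2],[1,99]))
# wall of +y block facing camera (l=+39): depth plane; use first image colours for mask
img=p["frame"]; 
q=(W[...,:2]-C)@R.T
m=(cv2.inRange(h,(40,80,20),(85,255,255))>0)&(W[...,2]>.04)&(W[...,2]<.072)&(abs(q[...,0])<.035)&(q[...,1]>.025)&(q[...,1]<.05)
print("front face l",np.median(q[m][:,1]),m.sum(), np.polyfit(q[m][:,0],q[m][:,1],1))
for n in ("top","side"):
    p=get_image(n); g,r=rect(p,cv2.imread(f"pics/{n}0.png"),yaw,.078); r=r.astype(float)
    pr=r[:,abs(g)<.03].mean(1); k=(abs(g)<.048); 
    print(n,[(round(g[i]*1e3),int(pr[i,1]),int(pr[i,1]-pr[i,2])) for i in range(len(g)) if k[i] and i%4==0])
E
```

```text
tcp l,x [0.00130918 0.00082681]
face [0.0127 0.0048 0.0069] 646 550 x [-0.02604609  0.03154215] z [0.12573528 0.22347812]
front face l 0.03660537547509388 167 [0.0004282  0.03655049]
top [(-46, 217, 1), (-44, 217, 1), (-42, 214, 5), (-40, 202, 27), (-38, 186, 69), (-36, 181, 86), (-34, 181, 85), (-32, 182, 84), (-30, 182, 84), (-28, 182, 85), (-26, 182, 85), (-24, 182, 85), (-22, 182, 85), (-20, 182, 85), (-18, 183, 85), (-16, 183, 85), (-14, 183, 85), (-12, 183, 85), (-10, 175, 83), (-8, 140, 71), (-6, 78, 47), (-4, 53, 34), (-2, 62, 20), (0, 83, 3), (2, 121, -5), (4, 155, 1), (6, 174, 32), (8, 182, 73), (10, 184, 87), (12, 184, 85), (14, 184, 84), (16, 184, 84), (18, 184, 84), (20, 184, 84), (22, 184, 84), (24, 183, 84), (26, 184, 84), (28, 184, 83), (30, 183, 83), (32, 184, 83), (34, 185, 84), (36, 177, 83), (38, 145, 67), (40, 92, 35), (42, 76, 13), (44, 93, 0), (46, 120, -4)]
side [(-46, 105, 37), (-44, 116, 51), (-42, 130, 66), (-40, 142, 81), (-38, 151, 92), (-36, 156, 98), (-34, 160, 102), (-32, 161, 103), (-30, 161, 103), (-28, 160, 103), (-26, 160, 103), (-24, 160, 103), (-22, 161, 103), (-20, 161, 103), (-18, 160, 103), (-16, 156, 101), (-14, 149, 96), (-12, 136, 88), (-10, 117, 76), (-8, 95, 62), (-6, 76, 50), (-4, 64, 42), (-2, 64, 41), (0, 75, 49), (2, 94, 61), (4, 115, 75), (6, 135, 88), (8, 149, 96), (10, 156, 101), (12, 160, 103), (14, 161, 103), (16, 160, 103), (18, 160, 103), (20, 161, 103), (22, 161, 103), (24, 161, 103), (26, 161, 103), (28, 160, 103), (30, 157, 101), (32, 150, 97), (34, 137, 89), (36, 117, 77), (38, 94, 62), (40, 75, 49), (42, 64, 37), (44, 61, 29), (46, 64, 24)]
```

Relative to the held board in the side view, the slot centre lies about 3.4 mm toward the stand's −y. Yaw is off by about 0.012 rad and x by about 2 mm. I'll correct and come down to just above the head.

Call:
send_rows:
  deltas:
    - {"ax": 0, "ay": 0, "az": 0.12, "x": -0.07, "y": 0.11, "z": 0, "jaw": 0}
    - {"ax": 0, "ay": 0, "az": 0, "x": 0, "y": 0, "z": 0.5, "jaw": 0}
    - {"ax": 0, "ay": 0, "az": 0, "x": 0, "y": 0, "z": 0.5, "jaw": 0}
    - {"ax": 0, "ay": 0, "az": 0, "x": 0, "y": 0, "z": 0.3, "jaw": 0}
    - {"ax": 0, "ay": 0, "az": 0, "x": 0, "y": 0, "z": 0, "jaw": 0}
    - {"ax": 0, "ay": 0, "az": 0, "x": 0, "y": 0, "z": 0, "jaw": 0}

```text
time: 13.45
tcp_pos: [0.4896, -0.2124, 0.3225]
ee_rot: [0.987, 0.158, 0.0, 0.0]
wrist_force: [0.7, 0.3, -1.1]
grip_width: 0.011
gripper_force: 68.5
```

```bash
cat > f.py <<'E'
from s import *
yaw=.33; R=np.array([[np.cos(yaw),np.sin(yaw)],[-np.sin(yaw),np.cos(yaw)]])
s=read_state(); print("tcp x,l",R@(s["tcp_pos"][:2]-C)*1e3); to(.49,-.209,.318,.33); print(s["moment"])
p,W,h=clouds("side")
q=(W[...,:2]-C)@R.T
b=(cv2.inRange(h,(15,80,40),(30,255,255))>0)&(W[...,2]>.08)&(W[...,2]<.18)&(abs(q[...,1])<.03)&(abs(q[...,0])<.05); w=W[b]; qq=q[b]
A=np.c_[qq[:,0],w[:,2]-.08,np.ones(len(qq))]; f=np.linalg.lstsq(A,qq[:,1],rcond=None)[0]
for _ in range(5):
    e=abs(A@f-qq[:,1])<.002; f=np.linalg.lstsq(A[e],qq[e,1],rcond=None)[0]
print("face",np.round(f,4),e.sum(),"x",np.percentile(qq[e,0],[1,99]),"z",np.percentile(w[e,2],[1,99]))
m=(cv2.inRange(h,(40,80,20),(85,255,255))>0)&(W[...,2]>.03)&(W[...,2]<.074)&(abs(q[...,0])<.045)&(q[...,1]>.025)&(q[...,1]<.05)
print("front",np.median(q[m][:,1]),np.percentile(q[m][:,0],[1,99]),np.polyfit(q[m][:,0],q[m][:,1],1))
t=(cv2.inRange(h,(40,80,20),(85,255,255))>0)&(W[...,2]>.075)&(W[...,2]<.082)&(abs(q[...,0])<.025)&(q[...,1]>0)&(q[...,1]<.05)
print("top near l",np.percentile(q[t][:,1],[1,5,95,99]))
E
python3 f.py
```

```text
tcp x,l [-1.50625118 -3.09223882]
t 13.45 pos [ 0.4896 -0.2124  0.3225] phi 0.3177 tilt [ 0.0001 -0.    ] F [ 0.7  0.3 -1.1] w 0.011
turn az units -0.12 then shift units xyz [ 0.05 -0.1   0.15]
[-0.01699014 -0.01595074 -0.03844391]
face [-0.0131  0.0005  0.0034] 394 x [-0.02892518  0.02846496] z [0.08621546 0.17781459]
front 0.03650916510111418 [-0.03664137  0.04014685] [-0.00616113  0.03657662]
top near l [0.00413361 0.00659411 0.03765586 0.03958073]
```

Call:
send_rows:
  deltas:
    - {"ax": 0, "ay": 0, "az": -0.07, "x": 0.03, "y": 0, "z": 0, "jaw": 0}
    - {"ax": 0, "ay": 0, "az": 0, "x": 0, "y": 0, "z": 0.07, "jaw": 0}
    - {"ax": 0, "ay": 0, "az": 0, "x": 0, "y": 0, "z": 0.07, "jaw": 0}
    - {"ax": 0, "ay": 0, "az": 0, "x": 0, "y": 0, "z": 0.05, "jaw": 0}
    - {"ax": 0, "ay": 0, "az": 0, "x": 0, "y": 0, "z": 0, "jaw": 0}

```text
time: 14.0
tcp_pos: [0.4901, -0.212, 0.3162]
ee_rot: [0.987, 0.162, -0.0, -0.0]
wrist_force: [0.5, 0.0, -0.6]
grip_width: 0.0111
gripper_force: 68.5
```

Call:
send_rows:
  deltas:
    - {"ax": 0, "ay": 0, "az": 0, "x": 0, "y": 0, "z": 0.04, "jaw": 0}
    - {"ax": 0, "ay": 0, "az": 0, "x": 0, "y": 0, "z": 0.04, "jaw": 0}
    - {"ax": 0, "ay": 0, "az": 0, "x": 0, "y": 0, "z": 0, "jaw": 0}

```text
time: 14.3
tcp_pos: [0.4902, -0.212, 0.3139]
ee_rot: [0.987, 0.162, -0.0, -0.0]
wrist_force: [0.1, 0.8, -0.8]
grip_width: 0.0113
gripper_force: 68.5
```

```bash
python3 f.py
```

```text
tcp x,l [-0.75826796 -2.91290226]
t 14.3 pos [ 0.4902 -0.212   0.3139] phi 0.3252 tilt [-0.0003  0.0001] F [ 0.1  0.8 -0.8] w 0.0113
turn az units -0.05 then shift units xyz [ 0.03 -0.1  -0.14]
[ 0.0041352  -0.01117347 -0.00919728]
face [-0.0126 -0.0017  0.0038] 392 x [-0.0279951   0.02885198] z [0.08059247 0.17434845]
front 0.03677971360488222 [-0.0362721   0.04034866] [-0.01267441  0.03670411]
top near l [0.00485748 0.00688178 0.03738115 0.03841031]
```

Call:
send_rows:
  deltas:
    - {"ax": 0, "ay": 0, "az": 0, "x": 0, "y": 0, "z": 0.05, "jaw": 0}
    - {"ax": 0, "ay": 0, "az": 0, "x": 0, "y": 0, "z": 0.05, "jaw": 0}
    - {"ax": 0, "ay": 0, "az": 0, "x": 0, "y": 0, "z": 0, "jaw": 0}

```text
time: 14.65
tcp_pos: [0.4902, -0.212, 0.3109]
ee_rot: [0.987, 0.162, -0.0, -0.0]
wrist_force: [0.4, -0.3, -1.5]
grip_width: 0.011
gripper_force: 68.5
```

Call:
send_rows:
  deltas:
    - {"ax": 0, "ay": 0, "az": 0, "x": 0, "y": 0, "z": 0.05, "jaw": 0}
    - {"ax": 0, "ay": 0, "az": 0, "x": 0, "y": 0, "z": 0.05, "jaw": 0}
    - {"ax": 0, "ay": 0, "az": 0, "x": 0, "y": 0, "z": 0, "jaw": 0}

```text
time: 14.95
tcp_pos: [0.4902, -0.212, 0.3078]
ee_rot: [0.987, 0.162, -0.0, -0.0]
wrist_force: [-0.1, 0.2, -0.8]
grip_width: 0.0115
gripper_force: 68.5
```

The board is about 10 mm into the slot with no force. Next comes the catch.

Call:
send_rows:
  deltas:
    - {"ax": 0, "ay": 0, "az": 0, "x": 0, "y": 0, "z": 0.05, "jaw": 0}
    - {"ax": 0, "ay": 0, "az": 0, "x": 0, "y": 0, "z": 0.05, "jaw": 0}
    - {"ax": 0, "ay": 0, "az": 0, "x": 0, "y": 0, "z": 0, "jaw": 0}

```text
time: 15.25
tcp_pos: [0.4902, -0.212, 0.3049]
ee_rot: [0.987, 0.162, -0.0, -0.0]
wrist_force: [-0.1, -0.1, -1.3]
grip_width: 0.011
gripper_force: 68.5
```

Call:
send_rows:
  deltas:
    - {"ax": 0, "ay": 0, "az": 0, "x": 0, "y": 0, "z": 0.05, "jaw": 0}
    - {"ax": 0, "ay": 0, "az": 0, "x": 0, "y": 0, "z": 0, "jaw": 0}

```text
time: 15.45
tcp_pos: [0.4903, -0.2121, 0.3035]
ee_rot: [0.987, 0.162, 0.0, 0.0]
wrist_force: [-0.1, 0.1, -1.6]
grip_width: 0.0109
gripper_force: 68.5
```

Call:
send_rows:
  deltas:
    - {"ax": 0, "ay": 0, "az": 0, "x": 0, "y": 0, "z": 0.05, "jaw": 0}
    - {"ax": 0, "ay": 0, "az": 0, "x": 0, "y": 0, "z": 0, "jaw": 0}

```text
time: 15.65
tcp_pos: [0.4904, -0.2123, 0.3022]
ee_rot: [0.987, 0.162, 0.0, 0.0]
wrist_force: [1.1, -1.5, 0.8]
grip_width: 0.0112
gripper_force: 68.6
```

Call:
send_rows:
  deltas:
    - {"ax": 0, "ay": 0, "az": 0, "x": 0, "y": 0, "z": 0.05, "jaw": 0}
    - {"ax": 0, "ay": 0, "az": 0, "x": 0, "y": 0, "z": 0, "jaw": 0}

```text
time: 15.85
tcp_pos: [0.4905, -0.2124, 0.3008]
ee_rot: [0.987, 0.162, 0.0, 0.0]
wrist_force: [0.5, -2.1, 1.4]
grip_width: 0.0107
gripper_force: 68.7
```

Call:
send_rows:
  deltas:
    - {"ax": 0, "ay": 0, "az": 0, "x": 0, "y": 0, "z": 0.05, "jaw": 0}
    - {"ax": 0, "ay": 0, "az": 0, "x": 0, "y": 0, "z": 0, "jaw": 0}

```text
time: 16.05
tcp_pos: [0.4906, -0.2123, 0.2994]
ee_rot: [0.987, 0.162, 0.0, 0.0]
wrist_force: [0.3, -3.2, 5.2]
grip_width: 0.0109
gripper_force: 69.2
```

Call:
send_rows:
  deltas:
    - {"ax": 0, "ay": 0, "az": 0, "x": 0, "y": 0, "z": 0.05, "jaw": 0}
    - {"ax": 0, "ay": 0, "az": 0, "x": 0, "y": 0, "z": 0, "jaw": 0}

```text
time: 16.25
tcp_pos: [0.4906, -0.2123, 0.2982]
ee_rot: [0.987, 0.162, 0.001, 0.001]
wrist_force: [0.4, -2.8, 9.1]
grip_width: 0.0114
gripper_force: 69.8
```

Call:
send_rows:
  deltas:
    - {"ax": 0, "ay": 0, "az": 0, "x": 0, "y": 0, "z": 0.04, "jaw": 0}
    - {"ax": 0, "ay": 0, "az": 0, "x": 0, "y": 0, "z": 0, "jaw": 0}

```text
time: 16.45
tcp_pos: [0.4907, -0.2123, 0.2973]
ee_rot: [0.987, 0.162, 0.001, 0.001]
wrist_force: [-0.6, -2.2, 11.4]
grip_width: 0.0109
gripper_force: 70.2
```

Call:
send_rows:
  deltas:
    - {"ax": 0, "ay": 0, "az": 0, "x": 0, "y": 0, "z": 0.04, "jaw": 0}
    - {"ax": 0, "ay": 0, "az": 0, "x": 0, "y": 0, "z": 0, "jaw": 0}

```text
time: 16.65
tcp_pos: [0.4907, -0.2123, 0.2964]
ee_rot: [0.987, 0.162, 0.001, 0.001]
wrist_force: [-1.7, -1.9, 13.6]
grip_width: 0.011
gripper_force: 70.7
```

Call:
send_rows:
  deltas:
    - {"ax": 0, "ay": 0, "az": 0, "x": 0, "y": 0, "z": 0.04, "jaw": 0}
    - {"ax": 0, "ay": 0, "az": 0, "x": 0, "y": 0, "z": 0, "jaw": 0}

```text
time: 16.85
tcp_pos: [0.4909, -0.2122, 0.2952]
ee_rot: [0.987, 0.162, 0.001, 0.001]
wrist_force: [-0.7, -1.8, 12.8]
grip_width: 0.0111
gripper_force: 70.6
```

Call:
send_rows:
  deltas:
    - {"ax": 0, "ay": 0, "az": 0, "x": 0, "y": 0, "z": 0.03, "jaw": 0}
    - {"ax": 0, "ay": 0, "az": 0, "x": 0, "y": 0, "z": 0, "jaw": 0}

```text
time: 17.05
tcp_pos: [0.4909, -0.2122, 0.2943]
ee_rot: [0.987, 0.162, 0.001, 0.001]
wrist_force: [0.5, -2.6, 11.0]
grip_width: 0.0111
gripper_force: 70.4
```

```bash
python3 f.py
```

```text
tcp x,l [-0.20977944 -3.35184792]
t 17.05 pos [ 0.4909 -0.2122  0.2943] phi 0.3254 tilt [ 0.0023 -0.0012] F [ 0.5 -2.6 11. ] w 0.0111
turn az units -0.04 then shift units xyz [ 0.01 -0.11 -0.79]
[-0.65676648  0.0293495   0.21642074]
face [-0.008   0.0047  0.0027] 291 x [-0.02720717  0.02998766] z [0.08148269 0.15499042]
front 0.03649988434418798 [-0.03620535  0.04005682] [-0.00240729  0.03633253]
top near l [0.00732006 0.00889629 0.03758051 0.03920668]
```

Force peaked at 13.6 N and is dropping, so the catch is yielding. I'll continue down.

Call:
send_rows:
  deltas:
    - {"ax": 0, "ay": 0, "az": 0, "x": 0, "y": 0, "z": 0.04, "jaw": 0}
    - {"ax": 0, "ay": 0, "az": 0, "x": 0, "y": 0, "z": 0.04, "jaw": 0}
    - {"ax": 0, "ay": 0, "az": 0, "x": 0, "y": 0, "z": 0, "jaw": 0}

```text
time: 17.4
tcp_pos: [0.491, -0.2122, 0.2918]
ee_rot: [0.987, 0.162, 0.001, 0.001]
wrist_force: [0.2, -1.4, 10.7]
grip_width: 0.0111
gripper_force: 70.1
```

Call:
send_rows:
  deltas:
    - {"ax": 0, "ay": 0, "az": 0, "x": 0, "y": 0, "z": 0.05, "jaw": 0}
    - {"ax": 0, "ay": 0, "az": 0, "x": 0, "y": 0, "z": 0.05, "jaw": 0}
    - {"ax": 0, "ay": 0, "az": 0, "x": 0, "y": 0, "z": 0, "jaw": 0}

```text
time: 17.7
tcp_pos: [0.491, -0.2122, 0.2887]
ee_rot: [0.987, 0.162, 0.001, 0.001]
wrist_force: [0.9, -1.9, 10.8]
grip_width: 0.011
gripper_force: 70.1
```

Call:
send_rows:
  deltas:
    - {"ax": 0, "ay": 0, "az": 0, "x": 0, "y": 0, "z": 0.05, "jaw": 0}
    - {"ax": 0, "ay": 0, "az": 0, "x": 0, "y": 0, "z": 0.05, "jaw": 0}
    - {"ax": 0, "ay": 0, "az": 0, "x": 0, "y": 0, "z": 0, "jaw": 0}

```text
time: 18.0
tcp_pos: [0.491, -0.2122, 0.2857]
ee_rot: [0.987, 0.162, 0.001, 0.001]
wrist_force: [0.2, -1.8, 11.2]
grip_width: 0.0108
gripper_force: 70.3
```

Call:
send_rows:
  deltas:
    - {"ax": 0, "ay": 0, "az": 0, "x": 0, "y": 0, "z": 0.05, "jaw": 0}
    - {"ax": 0, "ay": 0, "az": 0, "x": 0, "y": 0, "z": 0.05, "jaw": 0}
    - {"ax": 0, "ay": 0, "az": 0, "x": 0, "y": 0, "z": 0, "jaw": 0}

```text
time: 18.3
tcp_pos: [0.491, -0.2122, 0.2827]
ee_rot: [0.987, 0.162, 0.001, 0.001]
wrist_force: [0.8, -1.7, 10.6]
grip_width: 0.0111
gripper_force: 70.3
```

Call:
send_rows:
  deltas:
    - {"ax": 0, "ay": 0, "az": 0, "x": 0, "y": 0, "z": 0.04, "jaw": 0}
    - {"ax": 0, "ay": 0, "az": 0, "x": 0, "y": 0, "z": 0.04, "jaw": 0}
    - {"ax": 0, "ay": 0, "az": 0, "x": 0, "y": 0, "z": 0, "jaw": 0}

```text
time: 18.6
tcp_pos: [0.491, -0.2122, 0.2803]
ee_rot: [0.987, 0.162, 0.001, 0.001]
wrist_force: [-0.3, -2.5, 11.3]
grip_width: 0.0114
gripper_force: 70.3
```

```bash
cat >> f.py <<'E'
yt=(cv2.inRange(h,(18,80,40),(36,255,255))>0)&(abs(q[...,1])<.03)&(abs(q[...,0])<.035)&(W[...,2]<.2); print("board z",np.percentile(W[yt][:,2],[90,95,98,99,99.8]))
E
python3 f.py
```

```text
tcp x,l [-0.06978468 -3.40160697]
t 18.6 pos [ 0.491  -0.2122  0.2803] phi 0.3253 tilt [ 0.0025 -0.001 ] F [-0.3 -2.5 11.3] w 0.0114
turn az units -0.04 then shift units xyz [ 0.   -0.11 -1.26]
[-0.52290914 -0.14047719  0.11489876]
face [-0.0136 -0.0143  0.0036] 232 x [-0.02706391  0.03050778] z [0.08033792 0.14144965]
front 0.0365192465405756 [-0.03649156  0.04034156] [-0.00147578  0.03642437]
top near l [0.00767671 0.0092053  0.03667213 0.03727456]
board z [0.13589145 0.14070822 0.14245005 0.14322369 0.15600283]
```

Call:
send_rows:
  deltas:
    - {"ax": 0, "ay": 0, "az": 0, "x": 0, "y": 0, "z": 0.05, "jaw": 0}
    - {"ax": 0, "ay": 0, "az": 0, "x": 0, "y": 0, "z": 0.05, "jaw": 0}
    - {"ax": 0, "ay": 0, "az": 0, "x": 0, "y": 0, "z": 0, "jaw": 0}

```text
time: 18.95
tcp_pos: [0.491, -0.2122, 0.2773]
ee_rot: [0.987, 0.162, 0.001, 0.001]
wrist_force: [1.7, -2.4, 9.9]
grip_width: 0.0112
gripper_force: 70.2
```

Call:
send_rows:
  deltas:
    - {"ax": 0, "ay": 0, "az": 0, "x": 0, "y": 0, "z": 0.05, "jaw": 0}
    - {"ax": 0, "ay": 0, "az": 0, "x": 0, "y": 0, "z": 0, "jaw": 0}

```text
time: 19.15
tcp_pos: [0.491, -0.2123, 0.2758]
ee_rot: [0.987, 0.162, 0.001, 0.001]
wrist_force: [1.3, -2.9, 10.0]
grip_width: 0.0109
gripper_force: 70.3
```

Call:
send_rows:
  deltas:
    - {"ax": 0, "ay": 0, "az": 0, "x": 0, "y": 0, "z": 0.05, "jaw": 0}
    - {"ax": 0, "ay": 0, "az": 0, "x": 0, "y": 0, "z": 0, "jaw": 0}

```text
time: 19.35
tcp_pos: [0.4911, -0.2122, 0.2744]
ee_rot: [0.987, 0.162, 0.001, 0.001]
wrist_force: [-0.5, -2.6, 12.0]
grip_width: 0.0111
gripper_force: 70.5
```

Call:
send_rows:
  deltas:
    - {"ax": 0, "ay": 0, "az": 0, "x": 0, "y": 0, "z": 0.04, "jaw": 0}
    - {"ax": 0, "ay": 0, "az": 0, "x": 0, "y": 0, "z": 0, "jaw": 0}

```text
time: 19.55
tcp_pos: [0.4911, -0.2122, 0.2735]
ee_rot: [0.987, 0.162, 0.001, 0.001]
wrist_force: [-1.7, -2.5, 15.8]
grip_width: 0.0112
gripper_force: 71.0
```

Call:
send_rows:
  deltas:
    - {"ax": 0, "ay": 0, "az": 0, "x": 0, "y": 0, "z": 0.05, "jaw": 0}
    - {"ax": 0, "ay": 0, "az": 0, "x": 0, "y": 0, "z": 0, "jaw": 0}

```text
time: 19.75
tcp_pos: [0.4911, -0.2122, 0.2723]
ee_rot: [0.987, 0.162, 0.001, 0.001]
wrist_force: [-1.8, -2.6, 21.4]
grip_width: 0.0111
gripper_force: 71.7
```

Call:
send_rows:
  deltas:
    - {"ax": 0, "ay": 0, "az": 0, "x": 0, "y": 0, "z": -0.06, "jaw": 0}
    - {"ax": 0, "ay": 0, "az": 0, "x": 0, "y": 0, "z": -0.05, "jaw": 0}
    - {"ax": 0, "ay": 0, "az": 0, "x": 0, "y": 0, "z": 0, "jaw": 0}

```text
time: 20.05
tcp_pos: [0.491, -0.2123, 0.2751]
ee_rot: [0.987, 0.162, 0.001, 0.001]
wrist_force: [0.8, -2.1, 8.9]
grip_width: 0.0113
gripper_force: 69.9
```

Call:
send_rows:
  deltas:
    - {"ax": 0, "ay": 0, "az": 0, "x": 0, "y": 0, "z": -0.05, "jaw": 0}
    - {"ax": 0, "ay": 0, "az": 0, "x": 0, "y": 0, "z": 0, "jaw": 0}

```text
time: 20.25
tcp_pos: [0.491, -0.2123, 0.2762]
ee_rot: [0.987, 0.162, 0.001, 0.001]
wrist_force: [2.2, -3.3, 5.0]
grip_width: 0.011
gripper_force: 69.3
```

Call:
send_rows:
  deltas:
    - {"ax": 0, "ay": 0, "az": 0, "x": 0, "y": 0, "z": 0, "jaw": 0.3}
    - {"ax": 0, "ay": 0, "az": 0, "x": 0, "y": 0, "z": 0, "jaw": 0.3}
    - {"ax": 0, "ay": 0, "az": 0, "x": 0, "y": 0, "z": 0, "jaw": 0.45}
    - {"ax": 0, "ay": 0, "az": 0, "x": 0, "y": 0, "z": 0, "jaw": 0.45}

```text
time: 20.65
tcp_pos: [0.49, -0.2117, 0.275]
ee_rot: [0.987, 0.162, -0.001, -0.0]
wrist_force: [-0.4, 0.3, 0.1]
grip_width: 0.0384
gripper_force: 0.0
```

```bash
python3 f.py
```

```text
tcp x,l [-0.90670106 -2.59542027]
t 20.65 pos [ 0.49   -0.2117  0.275 ] phi 0.3254 tilt [-0.0011  0.0005] F [-0.4  0.3  0.1] w 0.0384
turn az units -0.04 then shift units xyz [ 0.03 -0.09 -1.43]
[-0.05308102  0.03271692  0.00536208]
face [-0.0235 -0.0047  0.0028] 167 x [-0.02800316  0.03012845] z [0.08078621 0.13837465]
front 0.036550566867974574 [-0.03657259  0.04017332] [-0.00444016  0.03661276]
top near l [0.00626122 0.00774502 0.03778657 0.03845305]
board z [0.13662083 0.13843873 0.14060163 0.15337554 0.15934205]
```

Call:
send_rows:
  deltas:
    - {"ax": 0, "ay": 0, "az": 0, "x": 0, "y": 0, "z": -0.5, "jaw": 0.45}
    - {"ax": 0, "ay": 0, "az": 0, "x": 0, "y": 0, "z": -1, "jaw": 0.45}
    - {"ax": 0, "ay": 0, "az": 0, "x": 0, "y": 0, "z": -1, "jaw": 0.45}
    - {"ax": 0, "ay": 0, "az": 0, "x": 0, "y": 0, "z": -1, "jaw": 0.45}
    - {"ax": 0, "ay": 0, "az": 0, "x": 0, "y": 0, "z": -1, "jaw": 0.45}
    - {"ax": 0, "ay": 0, "az": 0, "x": -1, "y": 0, "z": 0, "jaw": 0.45}
    - {"ax": 0, "ay": 0, "az": 0, "x": -1, "y": 0.5, "z": 0, "jaw": 0.45}
    - {"ax": 0, "ay": 0, "az": 0, "x": -1, "y": 1, "z": 0, "jaw": 0.45}
    - {"ax": 0, "ay": 0, "az": 0, "x": -1, "y": 1, "z": 0, "jaw": 0.45}
    - {"ax": 0, "ay": 0, "az": 0, "x": -0.5, "y": 1, "z": 0, "jaw": 0.45}

```text
time: 21.7
tcp_pos: [0.3935, -0.3565, 0.4105]
ee_rot: [0.987, 0.161, -0.001, 0.0]
wrist_force: [0.8, 0.2, 0.4]
grip_width: 0.0385
gripper_force: 0.0
```

```bash
python3 f.py; python3 - <<'E'
from s import *
yaw=.328; R=np.array([[np.cos(yaw),np.sin(yaw)],[-np.sin(yaw),np.cos(yaw)]])
p,W,h=clouds("top"); q=(W[...,:2]-C)@R.T
b=(cv2.inRange(h,(18,80,40),(36,255,255))>0)&(np.abs(q).max(-1)<.06); print("top: yellow",np.percentile(W[b][:,2],[5,50,90,99]),np.median(q[b],0),b.sum())
t=b&(W[...,2]>.13); print("top face rect",cv2.minAreaRect(q[t].astype(np.float32)))
g=(cv2.inRange(h,(40,80,40),(85,255,255))>0)&(np.abs(q).max(-1)<.06)&(W[...,2]>.07); print("head",cv2.minAreaRect(q[g].astype(np.float32)))
a=cv2.resize(p["frame"][180:270,310:410],(400,360),interpolation=cv2.INTER_CUBIC)
p,W,h=clouds("side"); c=cv2.resize(p["frame"][100:190,260:360],(400,360),interpolation=cv2.INTER_CUBIC)
cv2.imwrite("pics/end.png",np.hstack([a,c]))
E
```

```text
tcp x,l [-139.08433061 -108.3160783 ]
t 21.7 pos [ 0.3935 -0.3565  0.4105] phi 0.3231 tilt [-0.0012 -0.0006] F [0.8 0.2 0.4] w 0.0385
turn az units -0.07 then shift units xyz [ 4.64 -3.61  3.08]
[-0.01059044 -0.00152403 -0.02642531]
face [-0.0031 -0.0208  0.0031] 301 x [-0.02716941  0.03042899] z [0.08080732 0.13978792]
front 0.03666933000422409 [-0.03666128  0.04023934] [-0.00314945  0.03666827]
top near l [0.00254372 0.00617793 0.03718161 0.03852314]
board z [0.13785186 0.1389815  0.13962239 0.13999399 0.14071027]
top: yellow [0.07652481 0.13489421 0.14078598 0.14406432] [-0.00086458  0.00378196] 221
top face rect ((-0.0001716017723083496, -0.0007940605282783508), (0.057778920978307724, 0.0123997051268816), 0.3256336450576782)
head ((-0.0009218305349349976, 0.0005153119564056396), (0.07802902907133102, 0.07705727964639664), 89.68753051757812)
```

View pics/end.png

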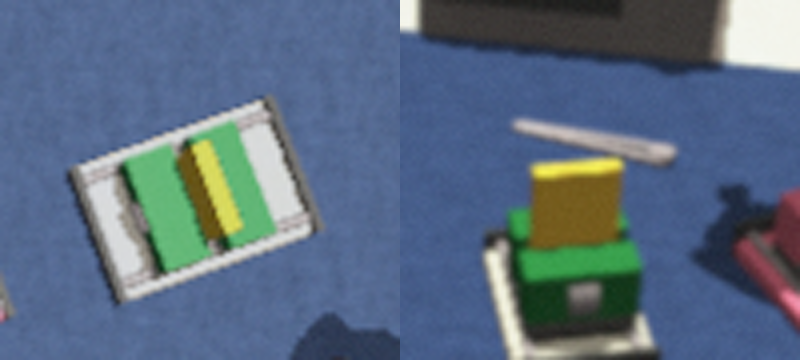

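```bash
python3 - <<'E'
from s import *
for n in ("side","top"):
    p,W,h=clouds(n)
    for c in ((.49,-.211),(.555,.145),(.559,.218)):
        b=(cv2.inRange(h,(18,80,40),(36,255,255))>0)&(np.hypot(W[...,0]-c[0],W[...,1]-c[1])<.035)
        v=p["frame"][...,1]; t=b&(v>180); print(n,c,np.round(np.percentile(W[b][:,2],[95,98,99]),4),"bright top median z",np.median(W[t][:,2]),t.sum())
E
```

```text
side (0.49, -0.211) [0.139  0.1397 0.1403] bright top median z 0.1382637111109652 58
side (0.555, 0.145) [0.1094 0.1103 0.1107] bright top median z 0.10873591937161964 91
side (0.559, 0.218) [0.1096 0.1101 0.1104] bright top median z 0.10873673893880936 180
top (0.49, -0.211) [0.1416 0.1423 0.1427] bright top median z 0.13902200998043812 110
top (0.555, 0.145) [0.1122 0.1133 0.114 ] bright top median z 0.10935891718639934 58
top (0.559, 0.218) [0.1121 0.1127 0.1138] bright top median z 0.10955293909716002 110
```

The board top is 29.5 mm above the tops of the racked boards, against an expected 30 mm, so it is fully home. The other two boards still stand, and I'm handing in.

```bash
python3 -c "
from workcell import *
print(job_done())"
```

```text
the job is handed in; nothing more can be done
None
```

The 12 mm board, taken from the bay at y ≈ 0.296, is seated on the slot floor of the green stand and released; the highest wrist force I read while pressing was about 21 N, the other two boards still stand in the rack, and the job was handed in at about 22 s.

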